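# Light and photograph the album page

### The arm

A 6-joint arm with a two-finger parallel gripper is mounted at the origin on the work surface. World frame = base frame: x ahead of the robot, y to its left, z up, the work surface at z = 0. Lengths are in mm, angles in degrees, forces in N, time in s.
With the tool pointing down it reaches from about 300 to 850 mm from the base axis. Payload 4.2 kg.
Tool frame: the origin (TCP) lies on the mounting face of the last link; the fingertips stand 191 mm ahead of it and the grasp point (between the pads) lies 172 mm ahead of it; z points along the fingers, y is the direction in which the jaws open and shut (so a half turn about z gives the same grasp; the last joint's range is limited). The gripper opens to 91 mm and grips with 3 to 60 N. Pads are 32 mm wide; open, the fingers measure 118 mm over their backs; the gripper's body (76 mm by 178 mm) begins 60 mm behind the grasp point.
Start: joints at [69.672, 18.312, 89.639, -0, 72.044, -1.146], TCP at [188.93, 543.073, 404.776] pointing down, gripper open.
Joint ranges: [-177.97, 177.97], [-48.28, 115.42], [12.27, 149.76], [-77.06, 257.06], [2.81, 150.46], [-146.56, 146.56]. Speed limits (degrees/s): [147.25, 147.25, 180, 180, 180, 180].

### API

Orientations are given as [roll, pitch, yaw] about the fixed x, y, z axes, in that order (R = Rz(yaw) Ry(pitch) Rx(roll)).
In Python, from workcell import env gives the robot as it stands.
- The arm moves only by the shell command python3 -m handwheel 'ROWS' [FORCE]. ROWS is JSON, a list of rows, each an object with "gripper": the opening in per cent of the stroke, from 0 (shut) to 100 (fully open); "travel": the shift along the tool's x, y, z in m, a list of three; "twist": the turn about the tool's z in rad. In form: [{"gripper": gripper, "travel": [x, y, z], "twist": twist}, ...]. A call has 1 to 5 rows; each row shifts and turns the commanded pose from where the row before left it, along the tool's axes as they then stand; what a row does not reach is not made up. A row lasts 1/12 s, in which the tool goes at most 41.7 mm and 7.16 degrees, less where a joint would pass 70% of its speed; a pose out of reach is approached as far as the arm can. A call with a gripper value outside its range is refused whole. The fingers move at their own pace and stop on an object; FORCE is the grip in N (left out, the last holds). Time passes only in rows, so rows that do not move let the fingers close. It gives the time, the measured TCP pose, the force and the opening at its end, in the units of the state.
- env.state(): the state, without advancing time (a new reading comes with each control period).
- env.grab_frame(name): name is "scene" or "top"; returns a dict with "frame" (400x640x3 uint8, red, green, blue), "intrinsics" (3x3 intrinsics, pixels), "k1" (the pictures are not rectified: a ray, as slopes to the right and down, at radius r is drawn at 1 + k1 r^2 times it, then the intrinsics apply), "extrinsics" (4x4, takes a point from camera to world coordinates). Camera axes: x right, y down, z forward; pixel columns grow to the right and rows downward; lengths in mm; the calibration is good to about 2 mm. A picture is of the moment at which its call begins. There is no depth.
- env.job_done(): hands the job in, once; it reports no verdict.
Trained networks look in the newest picture that a camera, given by its name, has taken for a name from the list of things; names that differ only in an ending like _2 or _b are one class to them, and where a whole thing is asked for, a point or a joint stands for the part that bears it (a point fixed in the world has none). Each returns a list of dicts, best first, with "confidence" (0 to 1); they miss things now and then, are a little off and sometimes report something else, mostly with a low value. They report only what shows in the picture. A call takes as long as a camera call. They do not tell look-alikes from the thing itself.
- env.trace(camera, thing): "pixels" (400x640 bool, what is visible of it) and "uv" ([column, row] in pixels, amid what is visible of it).
- env.pinpoint(camera, thing): "uv" ([column, row] in pixels: a listed point, or the origin of a listed thing).
The state is a dict: "time_s": time; "qpos": joint angles; "qvel": joint speeds; "effort": joint torques, N m; "ee_pos": TCP position; "ee_rot": TCP orientation; "force": force on the tool from outside, world axes, zero at the start; "torque": the same for the moment, N m; "gripper_width": finger opening in mm.
Only numpy, scipy, OpenCV 4.12 (cv2) and the standard library are available. Lean on these libraries where they do the work, as an engineer would, in place of code of your own. Each camera call takes 0.05 s, during which the arm holds its last target. There are 200 camera calls.

### The job

Take the next photograph of the album: with closed fingers, first press the white-marked half of the black rocker on the grey control box to switch it on, then press the blue key right down so that it stays down, and last press the green button of the hand remote right in and let it go. Press the remote where it lies on the desk, without picking it up or pushing it away. Leave the yellow and red keys up, and do not disturb the loupe, the brass paperweight or the small photo frame.

Things in the scene. Friction and masses are not known exactly. Their poses are not given: they have to be found in the camera images.
- control_box: light grey lamp control box fixed to the desk, 100 mm (its x) by 230 mm (its y), flat top at 45 mm; origin at the centre of its underside, z up. On top, on plates 70 x 46 x 4 mm (bare metal under the rocker, black under the keys), a row of four modules at x = 0, 54 mm apart along y: rocker and blue, yellow and red keys, in changing order. Left or right of the remote, turned up to 20 degrees
- rocker (a joint): black V-shaped (concave) rocker switch, 49 mm long along the box's x, 24 mm wide, pivot 64 mm above the desk. About -0.2 rad = off, with the white-marked half (the half toward the box's +x) raised; +0.22 rad = fully on, that half then lying level and the other half raised. Needs about 3 N on the marked half, has no spring and stays where it is left; counts as on above 0.15
- rocker_on_end (a point): middle of the white stripe on the rocker's marked half, the place to press, on its top surface 17 mm from the pivot toward the box's +x; it moves with the rocker, from about 75 mm above the desk (off) to about 67 mm (fully on); beyond this half nothing stands higher than 49 mm above the desk
- blue_key (a joint): travel of the blue key: 0 = up, 0.006 m = fully down. Takes about 2.5 N, has no spring and stays down where it is left; counts as down beyond 0.0045
- blue_key_top (a point): blue key cap, 26 x 26 mm, in a row of four modules on the control box; this point is the middle of the cap's top face, 63 mm above the desk while the key is up; its z is up, its x and y are those of the control box
- yellow_key (a joint): travel of the yellow key, same build as the blue one: 0 = up; to be left alone
- yellow_key_top (a point): yellow key cap, 26 x 26 mm, in a row of four modules on the control box; this point is the middle of the cap's top face, 63 mm above the desk while the key is up; its z is up, its x and y are those of the control box
- red_key (a joint): travel of the red key, same build as the blue one: 0 = up; to be left alone
- red_key_top (a point): red key cap, 26 x 26 mm, in a row of four modules on the control box; this point is the middle of the cap's top face, 63 mm above the desk while the key is up; its z is up, its x and y are those of the control box
- remote: loose grey hand remote lying on the desk, 100 mm (its x) by 50 mm (its y), 22 mm high, about 0.16 kg; origin at the centre of its underside, z up; the green button stands 22 mm from its centre toward its +x
- release (a joint): travel of the remote's green button: 0 = out, 0.005 m = fully in; sprung, springs back when let go, about 4 N to push fully in; counts as pressed beyond 0.0038
- release_top (a point): centre of the top of the round green button, 22 mm in diameter, 32 mm above the desk when out (10 mm above the remote's top); it presses straight down
- loupe: loose stand magnifier, clear foot and black ring, 40 mm in diameter, 40 mm high, standing some 90 mm beyond the remote's centre; origin at the centre of its underside; not to be moved
- paperweight: loose brass paperweight with a small knob, 50 mm in diameter, 48 mm high, standing some 110 mm beyond the control box's centre; origin at the centre of its underside; not to be moved
- photo_frame: loose standing photo frame with dark wooden edge, 100 mm wide, 138 mm high, its picture toward its -x, prop behind; stands to the left of the work; origin on the desk under its middle; not to be moved
Things that resemble listed ones, but are neither listed nor needed, are in the scene too. Leave any turquoise look-alike of the remote alone.

How it is judged:
By the outcome, as a careful person would: the job done as asked, in the order asked, and still so for the second after the job is handed in, with the robot touching nothing.
It also fails if it takes over 45 s, if anything falls off the work surface, if the arm or the gripper's body presses on something with over 40 N, if the wrist force passes 120 N, or if a joint passes its speed limit or range.

## Working session

There is one attempt and no reset: what is moved stays moved. The work goes in short steps, Python scripts to look and compute and a shell command to move; the robot and the scene stay as the last step left them, time stands still between calls to the robot, and variables do not carry over. Pictures are saved under pics/ and viewed, about 8 in all and at most 12, crops included, and the job is handed in when it is done.

```bash
mkdir -p pics; cat > h.py <<'E'
from workcell import env
import numpy as np, cv2
def ray(f,uv):
    K=np.array(f["intrinsics"],float);k1=f["k1"];T=np.array(f["extrinsics"],float)
    d=np.array([(uv[0]-K[0,2])/K[0,0],(uv[1]-K[1,2])/K[1,1]]);s=d.copy()
    for _ in range(20): s=d/(1+k1*(s@s))
    v=T[:3,:3]@np.array([s[0],s[1],1.]);return T[:3,3],v
def at_z(f,uv,z):
    o,v=ray(f,uv);return (o+v*(z-o[2])/v[2]).round(1)
def proj(f,p):
    K=np.array(f["intrinsics"],float);T=np.array(f["extrinsics"],float)
    c=T[:3,:3].T@(np.array(p,float)-T[:3,3]);s=c[:2]/c[2];s=s*(1+f["k1"]*(s@s))
    return [K[0,0]*s[0]+K[0,2],K[1,1]*s[1]+K[1,2]]
E
python3 - <<'E'
from h import *
s=env.state();print({k:np.round(v,2).tolist() for k,v in s.items()})
Z=dict(rocker_on_end=75,blue_key_top=63,yellow_key_top=63,red_key_top=63,release_top=32,remote=0,control_box=0,loupe=0,paperweight=0,photo_frame=0)
for c in("scene","top"):
    f=env.grab_frame(c);cv2.imwrite(f"pics/{c}1.png",f["frame"][:,:,::-1])
    print(c,np.array(f["extrinsics"]).round(2)[:3].tolist())
    for t,z in Z.items():
        print(t,[(round(d["confidence"],2),np.round(d["uv"],1).tolist(),at_z(f,d["uv"],z)[:2].tolist()) for d in env.pinpoint(c,t)])
E
```

```text
{'time_s': 0.0, 'qpos': [69.67, 18.35, 89.71, -0.0, 72.04, -1.15], 'qvel': [0.02, 0.08, 0.02, 0.01, -0.01, -0.09], 'effort': [-0.0, -41.25, -23.2, 0.07, 0.05, -0.0], 'ee_pos': [188.85, 542.92, 403.92], 'ee_rot': [-179.9, -0.0, 160.82], 'force': [0.37, -0.42, -0.51], 'torque': [-0.03, 0.0, 0.01], 'gripper_width': 91.42}
scene [[0.53, 0.65, -0.54, 1204.99], [0.85, -0.4, 0.36, -339.32], [0.02, -0.64, -0.76, 968.67]]
rocker_on_end [(0.43, [314.0, 183.5], [505.5, 75.5])]
blue_key_top [(0.54, [327.1, 174.3], [485.4, 130.0])]
yellow_key_top [(0.39, [354.4, 157.3], [469.2, 233.1]), (0.37, [226.3, 255.2], [585.4, -216.0])]
red_key_top [(0.39, [340.8, 166.7], [480.5, 178.8])]
release_top [(0.64, [241.1, 317.2], [732.3, -250.6]), (0.63, [169.4, 279.9], [558.0, -352.5]), (0.63, [218.8, 211.6], [427.2, -172.5]), (0.53, [353.2, 158.5], [446.4, 246.7]), (0.5, [225.2, 254.9], [562.0, -213.7])]
remote [(0.93, [172.1, 297.1], [583.8, -363.2]), (0.74, [218.5, 257.6], [538.7, -227.1]), (0.56, [220.5, 210.3], [398.7, -161.0])]
control_box [(0.74, [333.5, 184.3], [479.0, 157.3])]
loupe [(0.68, [259.3, 277
[... 532 characters left out ...]
llow_key_top [(0.49, [273.8, 226.1], [460.5, 227.8])]
red_key_top [(0.54, [290.6, 224.2], [465.2, 176.7])]
release_top [(0.48, [426.4, 136.1], [728.9, -249.4]), (0.46, [405.7, 236.2], [419.4, -175.9]), (0.42, [417.2, 187.5], [569.3, -215.8]), (0.37, [465.7, 186.6], [568.7, -366.1])]
remote [(0.88, [427.0, 142.3], [714.8, -259.0]), (0.79, [462.3, 183.5], [580.4, -367.1]), (0.63, [418.5, 197.5], [539.0, -226.5])]
control_box [(0.79, [294.7, 221.0], [473.0, 168.9])]
loupe [(0.5, [400.9, 173.2], [617.7, -172.9])]
paperweight [(0.45, [303.0, 183.1], [593.3, 139.9]), (0.4, [272.3, 226.4], [457.4, 240.7])]
photo_frame [(0.82, [193.3, 181.2], [607.7, 492.7]), (0.23, [399.6, 170.0], [628.1, -169.0])]
```

View pics/top1.png

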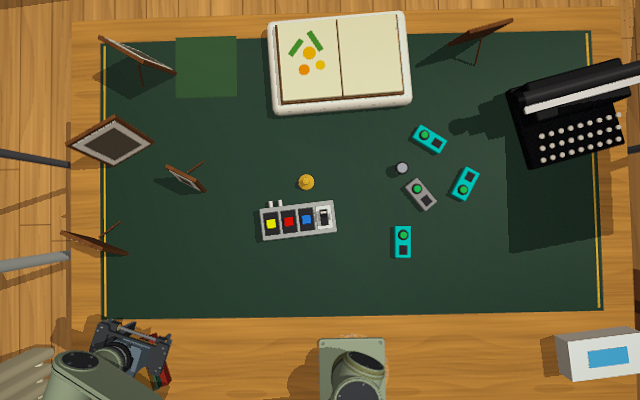

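View pics/scene1.png

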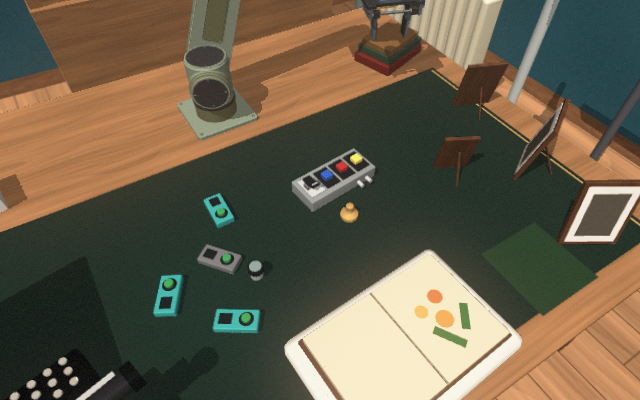

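The top picture shows the control box at (298,220) with, from the left, yellow, red, blue and the rocker. The grey remote is at (420,194), with its green button at (417,188), the loupe at (402,168) and the paperweight at (306,182). Three turquoise look-alikes lie around the remote. The scene view agrees. Next I refine the positions by colour and zoom in on the rocker.

```bash
cat > m.py <<'E'
from h import *
from scipy.optimize import least_squares
fs={c:env.grab_frame(c) for c in("scene","top")}
R={"blue":((105,130),63),"yellow":((24,34),63),"red":((0,5),63),"green":((50,75),32)}
near={"scene":{"green":(226,258)},"top":{"green":(417,188)}}
box={"scene":(334,172),"top":(298,220)}
obs={}
for c,f in fs.items():
    hsv=cv2.cvtColor(f["frame"],cv2.COLOR_RGB2HSV)
    for n,((a,b),z) in R.items():
        m=((hsv[...,0]>=a)&(hsv[...,0]<=b)&(hsv[...,1]>130)&(hsv[...,2]>70)).astype(np.uint8)
        ctr,rad=(near[c]["green"],12) if n=="green" else (box[c],45)
        w=np.zeros_like(m);cv2.circle(w,ctr,rad,1,-1);k,l,st,ce=cv2.connectedComponentsWithStats(m*w)
        if k<2: print(c,n,"none");continue
        i=1+st[1:,4].argmax();obs[c,n]=ce[i];print(c,n,ce[i].round(1),st[i,4],at_z(f,ce[i],z)[:2])
def res(p):
    x,y,t=p;u=np.array([-np.sin(t),np.cos(t)]);r=[]
    for (c,n),uv in obs.items():
        if n in off: r+=list(np.subtract(proj(fs[c],[*(np.array([x,y])+off[n]*u),63]),uv))
    return r
off=dict(blue=-27,red=27,yellow=81)
s=least_squares(res,[473,165,0.2]);x,y,t=s.x;print("box",x,y,np.degrees(t),"res",np.round(s.fun,1))
X=np.array([np.cos(t),np.sin(t)]);Y=np.array([-X[1],X[0]])
for n,dx,dy in(("on_end",17,-81),("blue",0,-27)): print(n,np.array([x,y])+dx*X+dy*Y)
E
python3 m.py; python3 - <<'E'
from h import *
a=cv2.imread("pics/top1.png")[180:240,250:350];b=cv2.imread("pics/scene1.png")[140:220,280:390]
a2=cv2.imread("pics/top1.png")[150:250,370:480]
r=lambda i:cv2.resize(i,(390,290),interpolation=cv2.INTER_CUBIC)
cv2.imwrite("pics/crop1.png",np.vstack([np.hstack([r(a),r(b)]),np.hstack([r(a2),r(cv2.imread("pics/scene1.png")[220:300,180:290])])]))
E
```

```text
scene blue [326.4 174.9] 99 [486.2 127.2]
scene yellow [355.3 157.6] 69 [471.7 234.4]
scene red [341.1 166.5] 99 [480.3 180. ]
scene green [226.5 257.9] 59 [ 571.6 -214.5]
top blue [305.8 219. ] 85 [479.9 130.3]
top yellow [270.6 223.4] 90 [468.8 237.3]
top red [288.1 221.3] 87 [474. 184.]
top green [416.8 188.4] 48 [ 566.5 -214.6]
box 479.3561109738348 155.86292914205185 6.7617462965534445 res [-0.1 -1.1  0.2 -0.6 -0.  -1.2  0.4 -0.9  0.3 -0.3  0.4 -0.7]
on_end [505.77488457  77.42793439]
blue [482.53511758 129.05073197]
```

View pics/crop1.png

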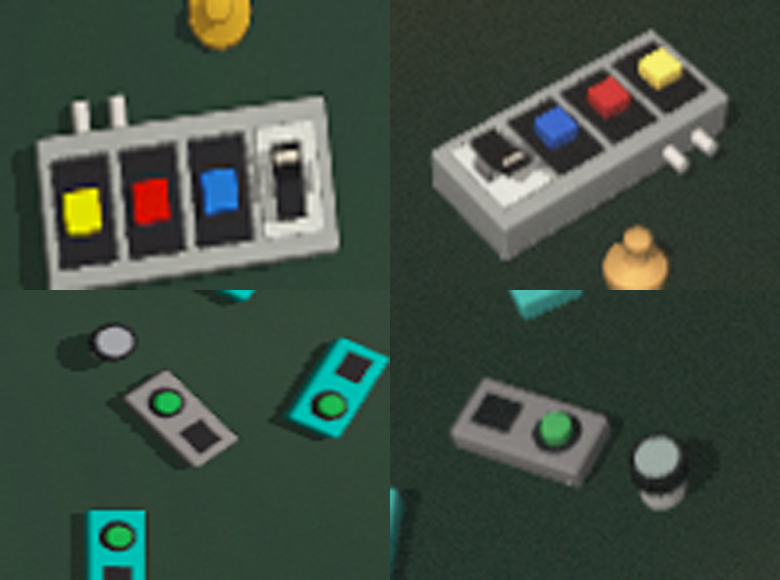

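The white stripe is on the box's +x half, the side away from the robot. The closed tip measures about 27 (y) × 32 (x) mm, so I turn the tool's x along the row of modules and close the fingers.

```bash
python3 -m handwheel '[{"gripper":0,"travel":[0,0,0],"twist":0.12},{"gripper":0,"travel":[0,0,0],"twist":0.12},{"gripper":0,"travel":[0,0,0],"twist":0.12},{"gripper":0,"travel":[0,0,0],"twist":0.12},{"gripper":0,"travel":[0,0,0],"twist":0.12}]' 20
python3 -m handwheel '[{"gripper":0,"travel":[0,0,0],"twist":0.12},{"gripper":0,"travel":[0,0,0],"twist":0.12},{"gripper":0,"travel":[0,0,0],"twist":0.12},{"gripper":0,"travel":[0,0,0],"twist":0.12},{"gripper":0,"travel":[0,0,0],"twist":0.038}]'
cat > go.py <<'E'
import sys
from h import *
s=env.state();r,p,y=np.radians(s["ee_rot"])
from scipy.spatial.transform import Rotation as Ro
M=Ro.from_euler("xyz",[r,p,y]).as_matrix()
t=np.array([float(a) for a in sys.argv[1:4]]);t[2]+=191
print(s["time_s"],np.round(s["ee_pos"],1),np.round(s["ee_rot"],1),s["gripper_width"],"F",np.round(s["force"],1),"tool travel m",((M.T@(t-s["ee_pos"]))/1000).round(4))
E
python3 go.py 508 78 150
```

```text
time_s: 1.62
ee_pos: [188.9, 543.1, 404.8]
ee_rot: [180.0, -0.0, 126.1]
force: [0.3, 0.2, -0.4]
gripper_width: 60.6
time_s: 2.03
ee_pos: [188.9, 543.1, 404.8]
ee_rot: [180.0, -0.0, 96.5]
force: [0.1, 0.4, 0.0]
gripper_width: 27.5
2.0333 [188.9 543.1 404.8] [180.   -0.   96.5] 27.505818686869947 F [0.1 0.4 0. ] tool travel m [-0.4982  0.2644  0.0638]
```

```bash
R='see'; 
python3 -m handwheel '[{"gripper":0,"travel":[-0.033,0.0175,0.003],"twist":0},{"gripper":0,"travel":[-0.033,0.0175,0.003],"twist":0},{"gripper":0,"travel":[-0.033,0.0175,0.003],"twist":0},{"gripper":0,"travel":[-0.033,0.0175,0.003],"twist":0},{"gripper":0,"travel":[-0.033,0.0175,0.003],"twist":0}]' >/dev/null
python3 -m handwheel '[{"gripper":0,"travel":[-0.033,0.0175,0.003],"twist":0},{"gripper":0,"travel":[-0.033,0.0175,0.003],"twist":0},{"gripper":0,"travel":[-0.033,0.0175,0.003],"twist":0},{"gripper":0,"travel":[-0.033,0.0175,0.003],"twist":0},{"gripper":0,"travel":[-0.033,0.0175,0.003],"twist":0}]' >/dev/null
python3 -m handwheel '[{"gripper":0,"travel":[-0.033,0.0175,0.003],"twist":0},{"gripper":0,"travel":[-0.033,0.0175,0.003],"twist":0},{"gripper":0,"travel":[-0.033,0.0175,0.003],"twist":0},{"gripper":0,"travel":[-0.033,0.0175,0.003],"twist":0},{"gripper":0,"travel":[-0.033,0.0175,0.003],"twist":0}]' 
python3 go.py 508 78 100
python3 - <<'E'
from h import *
f=env.grab_frame("scene");i=f["frame"][:,:,::-1].copy()
s=env.state()["ee_pos"];print(proj(f,[s[0],s[1],s[2]-191]))
cv2.imwrite("pics/s2.png",cv2.resize(i[100:240,220:420],(800,560),interpolation=cv2.INTER_CUBIC))
E
```

```text
time_s: 3.28
ee_pos: [508.6, 80.6, 359.8]
ee_rot: [180.0, -0.0, 96.7]
force: [1.1, 0.4, 0.2]
gripper_width: 0.6
3.2833 [508.6  80.6 359.8] [180.   -0.   96.7] 0.6041310249361284 F [1.1 0.4 0.2] tool travel m [-0.0025 -0.001   0.0688]
[np.float64(315.4104393027985), np.float64(160.07222925533387)]
```

View pics/s2.png

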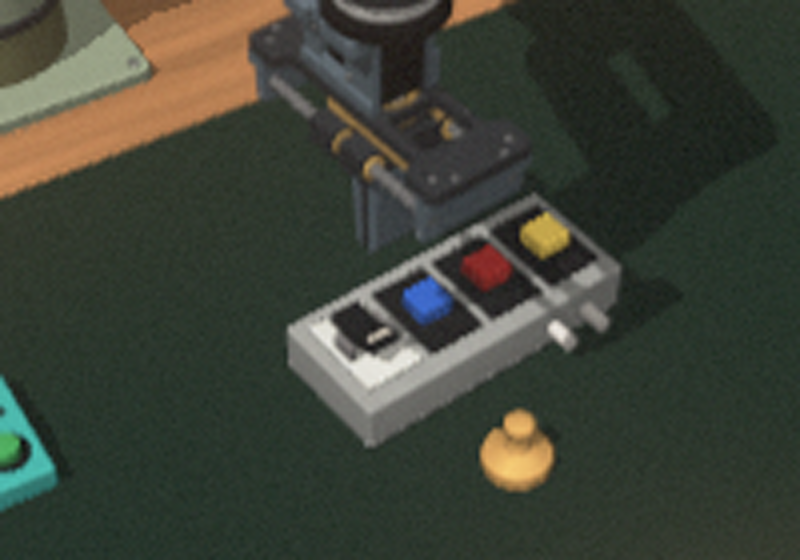

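The closed fingers hang above the rocker at crop pixel (388,240), which agrees with the calibration. The stripe at (378,335) maps to about (506,76). I go down on it now.

```bash

python3 -m handwheel '[{"gripper":0,"travel":[-0.0035,0,0.03],"twist":0},{"gripper":0,"travel":[0,0,0.03],"twist":0},{"gripper":0,"travel":[0,0,0.02],"twist":0},{"gripper":0,"travel":[0,0,0.003],"twist":0},{"gripper":0,"travel":[0,0,0],"twist":0}]' 
python3 -m handwheel '[{"gripper":0,"travel":[0,0,0.003],"twist":0},{"gripper":0,"travel":[0,0,0.003],"twist":0},{"gripper":0,"travel":[0,0,0.003],"twist":0},{"gripper":0,"travel":[0,0,0.003],"twist":0},{"gripper":0,"travel":[0,0,0],"twist":0}]'
```

```text
time_s: 3.75
ee_pos: [508.0, 79.0, 275.9]
ee_rot: [-179.8, -0.0, 96.8]
force: [-0.1, 0.5, 0.1]
gripper_width: 0.6
time_s: 4.17
ee_pos: [508.2, 79.1, 264.7]
ee_rot: [180.0, -0.0, 96.8]
force: [0.2, 0.5, 0.3]
gripper_width: 0.1
```

```bash

python3 -m handwheel '[{"gripper":0,"travel":[0,0,0.002],"twist":0},{"gripper":0,"travel":[0,0,0.002],"twist":0},{"gripper":0,"travel":[0,0,0],"twist":0}]' 
python3 -m handwheel '[{"gripper":0,"travel":[0,0,0.002],"twist":0},{"gripper":0,"travel":[0,0,0.001],"twist":0},{"gripper":0,"travel":[0,0,0],"twist":0}]'
python3 - <<'E'
from h import *
f=env.grab_frame("scene");i=f["frame"][:,:,::-1].copy()
cv2.imwrite("pics/s3.png",cv2.resize(i[120:220,260:400],(700,500),interpolation=cv2.INTER_CUBIC))
E
```

```text
time_s: 4.42
ee_pos: [509.0, 79.1, 261.2]
ee_rot: [179.8, -0.0, 96.8]
force: [0.8, 0.2, 2.0]
gripper_width: 0.4
time_s: 4.67
ee_pos: [508.5, 79.0, 257.8]
ee_rot: [180.0, -0.0, 96.8]
force: [2.5, 0.4, 1.6]
gripper_width: 0.5
```

View pics/s3.png

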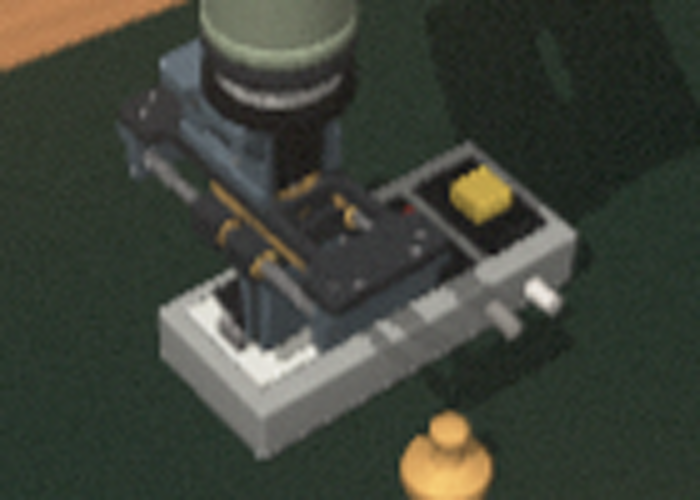

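The fingers are on the marked half of the rocker, at crop pixel (265,340), and the resistance is still light. I continue in small steps until the stop.

```bash

python3 -m handwheel '[{"gripper":0,"travel":[0,0,0.001],"twist":0},{"gripper":0,"travel":[0,0,0],"twist":0}]' 
python3 -m handwheel '[{"gripper":0,"travel":[0,0,0.001],"twist":0},{"gripper":0,"travel":[0,0,0],"twist":0}]'
```

```text
time_s: 4.88
ee_pos: [508.3, 78.9, 256.6]
ee_rot: [-180.0, -0.0, 96.8]
force: [2.5, 0.3, 2.4]
gripper_width: 0.6
time_s: 5.05
ee_pos: [508.2, 78.9, 255.5]
ee_rot: [-180.0, -0.0, 96.8]
force: [1.5, 0.5, 1.8]
gripper_width: 0.3
```

```bash

python3 -m handwheel '[{"gripper":0,"travel":[0,0,0.001],"twist":0},{"gripper":0,"travel":[0,0,0],"twist":0}]' 
python3 -m handwheel '[{"gripper":0,"travel":[0,0,0.001],"twist":0},{"gripper":0,"travel":[0,0,0],"twist":0}]'
```

```text
time_s: 5.22
ee_pos: [508.1, 78.9, 254.5]
ee_rot: [-180.0, -0.0, 96.8]
force: [1.7, 0.8, 1.8]
gripper_width: 0.3
time_s: 5.38
ee_pos: [508.2, 78.9, 254.0]
ee_rot: [-180.0, -0.0, 96.8]
force: [0.7, 0.6, 5.0]
gripper_width: 0.8
```

```bash

python3 -m handwheel '[{"gripper":0,"travel":[0,0,0.001],"twist":0},{"gripper":0,"travel":[0,0,0],"twist":0}]' 
python3 -m handwheel '[{"gripper":0,"travel":[0,0,-0.03],"twist":0},{"gripper":0,"travel":[0,0,-0.035],"twist":0},{"gripper":0,"travel":[0.035,0,-0.015],"twist":0},{"gripper":0,"travel":[0.035,0,0],"twist":0},{"gripper":0,"travel":[0,0,0],"twist":0}]'
python3 - <<'E'
from h import *
o=[]
for c,(u,v) in(("scene",(330,180)),("top",(310,215))):
    f=env.grab_frame(c);i=f["frame"][:,:,::-1]
    o.append(cv2.resize(i[v-35:v+35,u-45:u+45],(390,300),interpolation=cv2.INTER_CUBIC))
cv2.imwrite("pics/s4.png",np.hstack(o))
E
```

```text
time_s: 5.55
ee_pos: [508.1, 78.9, 254.0]
ee_rot: [-180.0, -0.0, 96.8]
force: [-1.2, -0.1, 12.3]
gripper_width: 0.6
time_s: 5.97
ee_pos: [499.1, 152.1, 333.4]
ee_rot: [180.0, -0.2, 96.9]
force: [0.1, 0.5, -0.4]
gripper_width: 0.3
```

View pics/s4.png

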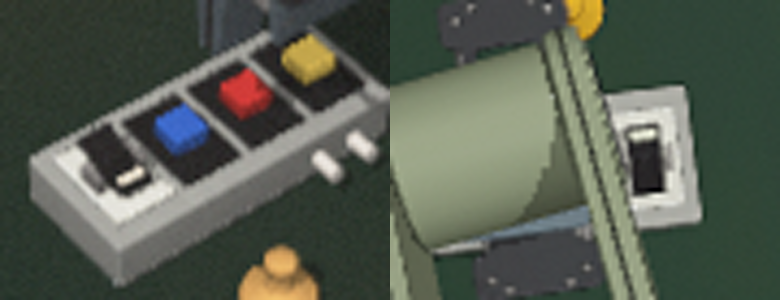

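The rocker has tipped: the marked half is now level and low at left-crop pixel (130,178), the other half is raised, and the stop took 12 N. The blue key comes next.

```bash
python3 go.py 482.5 129 72
```

```text
6.0667 [499.1 149.1 331.9] [-179.8    0.    96.9] 0.5992983988299124 F [-0.7 -1.   0.5] tool travel m [-0.0179 -0.0187  0.069 ]
```

```bash

python3 -m handwheel '[{"gripper":0,"travel":[-0.018,-0.0187,0.01],"twist":0},{"gripper":0,"travel":[0,0,0.03],"twist":0},{"gripper":0,"travel":[0,0,0.026],"twist":0},{"gripper":0,"travel":[0,0,0],"twist":0}]' 
python3 -m handwheel '[{"gripper":0,"travel":[0,0,0.004],"twist":0},{"gripper":0,"travel":[0,0,0.003],"twist":0},{"gripper":0,"travel":[0,0,0.003],"twist":0},{"gripper":0,"travel":[0,0,0],"twist":0}]'
python3 -m handwheel '[{"gripper":0,"travel":[0,0,0.002],"twist":0},{"gripper":0,"travel":[0,0,0.001],"twist":0},{"gripper":0,"travel":[0,0,0],"twist":0}]'
```

```text
time_s: 6.4
ee_pos: [481.1, 126.6, 261.9]
ee_rot: [-179.3, 0.1, 96.7]
force: [-0.1, -0.5, 0.2]
gripper_width: 0.3
time_s: 6.73
ee_pos: [483.9, 128.3, 257.2]
ee_rot: [179.9, -0.0, 96.8]
force: [0.0, -0.0, 0.3]
gripper_width: 0.7
time_s: 6.98
ee_pos: [483.8, 128.5, 254.1]
ee_rot: [179.9, -0.0, 96.8]
force: [0.0, 1.4, 0.8]
gripper_width: 0.2
```

```bash

for i in 1; do python3 -m handwheel '[{"gripper":0,"travel":[0,0,0.0015],"twist":0},{"gripper":0,"travel":[0,0,0.0015],"twist":0},{"gripper":0,"travel":[0,0,0],"twist":0}]'; done
python3 -m handwheel '[{"gripper":0,"travel":[0,0,0.001],"twist":0},{"gripper":0,"travel":[0,0,0.001],"twist":0},{"gripper":0,"travel":[0,0,0],"twist":0}]'
python3 -m handwheel '[{"gripper":0,"travel":[0,0,0.001],"twist":0},{"gripper":0,"travel":[0,0,0],"twist":0}]'
```

```text
time_s: 7.23
ee_pos: [483.7, 128.5, 250.8]
ee_rot: [180.0, -0.0, 96.8]
force: [1.1, -0.2, 0.4]
gripper_width: 0.2
time_s: 7.48
ee_pos: [483.8, 128.4, 248.7]
ee_rot: [180.0, -0.0, 96.8]
force: [-0.1, 2.2, 0.7]
gripper_width: 0.2
time_s: 7.65
ee_pos: [483.8, 128.5, 248.0]
ee_rot: [180.0, -0.0, 96.8]
force: [-0.6, 1.0, 3.0]
gripper_width: 0.6
```

```bash

python3 -m handwheel '[{"gripper":0,"travel":[0,0,0.001],"twist":0},{"gripper":0,"travel":[0,0,0],"twist":0}]'
python3 -m handwheel '[{"gripper":0,"travel":[0,0,0.001],"twist":0},{"gripper":0,"travel":[0,0,0],"twist":0}]'
python3 -m handwheel '[{"gripper":0,"travel":[0,0,0.001],"twist":0},{"gripper":0,"travel":[0,0,0],"twist":0}]'
```

```text
time_s: 7.82
ee_pos: [483.8, 128.4, 247.8]
ee_rot: [179.9, -0.0, 96.8]
force: [-2.6, -0.5, 9.9]
gripper_width: 0.2
time_s: 7.98
ee_pos: [483.7, 128.4, 247.7]
ee_rot: [179.9, -0.0, 96.8]
force: [-3.1, -0.5, 17.0]
gripper_width: 0.5
time_s: 8.15
ee_pos: [483.7, 128.4, 247.6]
ee_rot: [179.9, -0.0, 96.8]
force: [-5.9, -0.8, 23.8]
gripper_width: 0.4
```

The key hit a hard stop at a tip height of about 57 mm with 24 N. I lift off and go over to the remote.

```bash

python3 -m handwheel '[{"gripper":0,"travel":[0,0,-0.03],"twist":0},{"gripper":0,"travel":[0,0,-0.035],"twist":0},{"gripper":0,"travel":[-0.03,0.004,-0.02],"twist":0},{"gripper":0,"travel":[-0.036,0.0045,0],"twist":0},{"gripper":0,"travel":[-0.036,0.0045,0],"twist":0}]'
python3 -m handwheel '[{"gripper":0,"travel":[-0.036,0.0045,0],"twist":0},{"gripper":0,"travel":[-0.036,0.0045,0],"twist":0},{"gripper":0,"travel":[-0.036,0.0045,0],"twist":0},{"gripper":0,"travel":[-0.036,0.0045,0],"twist":0},{"gripper":0,"travel":[-0.036,0.0045,0],"twist":0}]'
python3 -m handwheel '[{"gripper":0,"travel":[-0.036,0.0045,0],"twist":0},{"gripper":0,"travel":[-0.033,0.0045,0],"twist":0},{"gripper":0,"travel":[0,0,0],"twist":0}]'
python3 - <<'E'
from h import *
o=[]
for c,(u,v) in(("scene",(335,170)),("scene",(235,245)),("top",(300,220))):
    f=env.grab_frame(c);i=f["frame"][:,:,::-1]
    o.append(cv2.resize(i[v-45:v+45,u-45:u+45],(266,266),interpolation=cv2.INTER_CUBIC))
cv2.imwrite("pics/s5.png",np.hstack(o))
E
python3 go.py 568.5 -214.5 45
```

```text
time_s: 8.57
ee_pos: [508.7, 28.0, 331.1]
ee_rot: [179.8, 0.0, 96.9]
force: [0.0, 0.5, -0.1]
gripper_width: 0.3
time_s: 8.98
ee_pos: [551.8, -149.3, 329.1]
ee_rot: [-179.9, -0.0, 96.7]
force: [0.2, -0.2, 0.0]
gripper_width: 0.5
time_s: 9.23
ee_pos: [569.9, -220.1, 328.8]
ee_rot: [180.0, 0.2, 96.5]
force: [-0.0, -0.7, 0.4]
gripper_width: 0.5
9.3833 [ 568.7 -214.7  328.8] [-1.799e+02 -1.000e-01  9.670e+01] 0.4125488877586856 F [-0.4  0.1  0. ] tool travel m [0.0001 0.     0.0928]
```

View pics/s5.png

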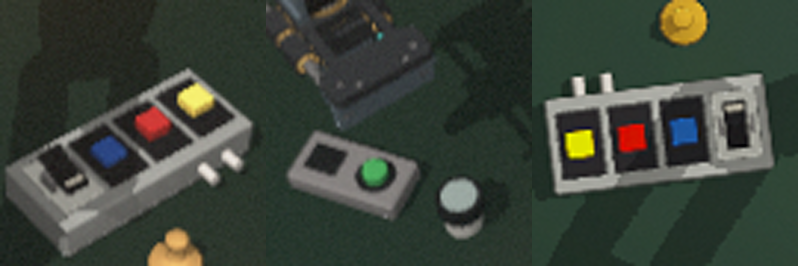

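The blue key is low and its sides are hidden at (108,152), while red and yellow are up and the rocker is on. The button on the remote is at middle-crop pixel (375,172). I now go down on it.

```bash

python3 -m handwheel '[{"gripper":0,"travel":[0,0,0.035],"twist":0},{"gripper":0,"travel":[0,0,0.035],"twist":0},{"gripper":0,"travel":[0,0,0.022],"twist":0},{"gripper":0,"travel":[0,0,0.002],"twist":0},{"gripper":0,"travel":[0,0,0],"twist":0}]'
python3 -m handwheel '[{"gripper":0,"travel":[0,0,0.003],"twist":0},{"gripper":0,"travel":[0,0,0.003],"twist":0},{"gripper":0,"travel":[0,0,0.003],"twist":0},{"gripper":0,"travel":[0,0,0],"twist":0}]'
python3 -m handwheel '[{"gripper":0,"travel":[0,0,0.0015],"twist":0},{"gripper":0,"travel":[0,0,0.0015],"twist":0},{"gripper":0,"travel":[0,0,0],"twist":0}]'
```

```text
time_s: 9.8
ee_pos: [568.7, -213.4, 234.7]
ee_rot: [-179.8, -0.1, 96.9]
force: [-0.4, -0.3, 0.9]
gripper_width: 0.8
time_s: 10.13
ee_pos: [569.2, -214.8, 227.3]
ee_rot: [179.9, 0.0, 96.8]
force: [-0.2, 0.1, 0.3]
gripper_width: 0.6
time_s: 10.38
ee_pos: [569.1, -215.0, 223.7]
ee_rot: [-180.0, -0.0, 96.8]
force: [-0.5, -0.3, -1.0]
gripper_width: 0.4
```

```bash

python3 -m handwheel '[{"gripper":0,"travel":[0,0,0.0015],"twist":0},{"gripper":0,"travel":[0,0,0.0015],"twist":0},{"gripper":0,"travel":[0,0,0],"twist":0}]'
python3 -m handwheel '[{"gripper":0,"travel":[0,0,0.001],"twist":0},{"gripper":0,"travel":[0,0,0.001],"twist":0},{"gripper":0,"travel":[0,0,0],"twist":0}]'
python3 -m handwheel '[{"gripper":0,"travel":[0,0,0.001],"twist":0},{"gripper":0,"travel":[0,0,0],"twist":0}]'
```

```text
time_s: 10.63
ee_pos: [569.2, -215.0, 220.8]
ee_rot: [180.0, 0.0, 96.8]
force: [-0.8, -0.6, 2.6]
gripper_width: 0.6
time_s: 10.88
ee_pos: [569.2, -215.0, 218.9]
ee_rot: [180.0, 0.0, 96.8]
force: [-0.6, -0.2, 3.2]
gripper_width: 0.4
time_s: 11.05
ee_pos: [569.2, -215.0, 218.1]
ee_rot: [180.0, 0.0, 96.8]
force: [-1.3, -0.7, 4.7]
gripper_width: 0.3
```

```bash

python3 -m handwheel '[{"gripper":0,"travel":[0,0,0.001],"twist":0},{"gripper":0,"travel":[0,0,0],"twist":0}]'
python3 -m handwheel '[{"gripper":0,"travel":[0,0,0.001],"twist":0},{"gripper":0,"travel":[0,0,0],"twist":0},{"gripper":0,"travel":[0,0,0],"twist":0}]'
```

```text
time_s: 11.22
ee_pos: [569.2, -215.0, 218.0]
ee_rot: [180.0, 0.0, 96.8]
force: [-2.5, 0.5, 9.4]
gripper_width: 0.6
time_s: 11.47
ee_pos: [569.1, -215.0, 217.9]
ee_rot: [179.9, 0.0, 96.8]
force: [-3.8, 1.4, 14.6]
gripper_width: 0.5
```

The button is at its hard stop, with the spring at about 4.7 N and then 14.6 N. I raise straight up and check.

```bash

python3 -m handwheel '[{"gripper":0,"travel":[0,0,-0.005],"twist":0},{"gripper":0,"travel":[0,0,-0.015],"twist":0},{"gripper":0,"travel":[0,0,-0.035],"twist":0},{"gripper":0,"travel":[0,0,-0.04],"twist":0},{"gripper":0,"travel":[0,0,-0.02],"twist":0}]'
python3 -m handwheel '[{"gripper":0,"travel":[0,-0.035,-0.01],"twist":0},{"gripper":0,"travel":[0,-0.035,0],"twist":0},{"gripper":0,"travel":[0,-0.035,0],"twist":0},{"gripper":0,"travel":[0,0,0],"twist":0}]'
python3 - <<'E'
from h import *
o=[]
for c,(u,v) in(("scene",(335,175)),("scene",(235,245)),("top",(300,210))):
    f=env.grab_frame(c);i=f["frame"][:,:,::-1]
    o.append(cv2.resize(i[v-45:v+45,u-45:u+45],(266,266),interpolation=cv2.INTER_CUBIC))
    for t in("remote","loupe","paperweight","photo_frame"): 
        print(c,t,[np.round(d["uv"],1).tolist() for d in env.pinpoint(c,t)])
cv2.imwrite("pics/s6.png",np.hstack(o))
E
python3 m.py
```

```text
time_s: 11.88
ee_pos: [569.8, -215.1, 334.5]
ee_rot: [179.7, 0.1, 96.8]
force: [1.1, -0.1, 0.1]
gripper_width: 0.3
time_s: 12.22
ee_pos: [459.5, -226.7, 340.0]
ee_rot: [-179.6, -0.2, 96.7]
force: [-1.5, 1.0, -0.3]
gripper_width: 0.5
scene remote [[218.5, 262.1], [218.1, 211.0], [233.7, 322.2], [170.9, 298.7]]
scene loupe [[260.3, 273.3]]
scene paperweight [[348.0, 215.2]]
scene photo_frame [[455.1, 165.7], [354.1, 158.6]]
scene remote [[219.3, 207.6], [219.0, 259.3], [236.2, 322.2], [169.4, 299.1]]
scene loupe [[260.3, 273.4]]
scene paperweight [[346.8, 213.3]]
scene photo_frame [[452.1, 164.3]]
top remote [[417.3, 196.0], [399.6, 241.3], [427.1, 141.6], [461.7, 185.3], [289.1, 221.8]]
top loupe [[319.3, 213.2], [397.5, 171.0]]
top paperweight [[306.8, 182.2], [420.4, 195.4]]
top photo_frame [[190.1, 181.0]]
scene blue [326.3 175.8] 88 [489.  125.2]
scene yellow [355.4 157.6] 68 [471.7 234.7]
scene red [341.1 166.5] 98 [480.1 180. ]
scene green [226.6 257.8] 59 [ 571.6 -214.4]
top blue [305.9 219. ] 85 [480.1 130.1]
top yellow [270.6 223.4] 90 [468.8 237.3]
top red [288.2 221.2] 84 [474.5 183.8]
top green [416.8 188.3] 47 [ 566.8 -214.5]
box 480.0300707340699 155.54087606890124 7.185197277350109 res [ 0.  -1.7 -0.  -0.5  0.  -1.1  0.4 -1.1  0.5 -0.4  0.5 -0.7]
on_end [507.0278003   77.30327259]
blue [483.40714731 128.75290575]
```

View pics/s6.png

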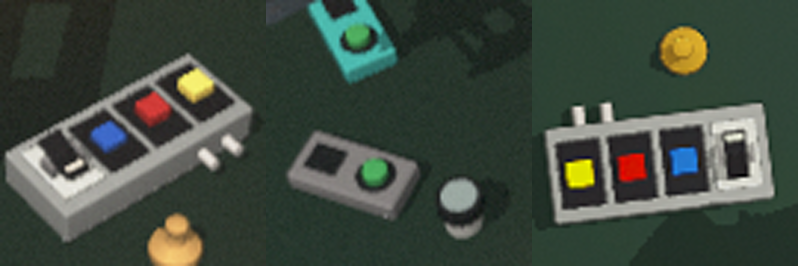

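Everything stands where it was. The blue key's centroid moved only 0.9 px in the scene view, so I check its depth by its upper edge, before against after.

```bash
python3 - <<'E'
from h import *
f=env.grab_frame("scene")
print("pred 6mm:",np.subtract(proj(f,[482,129,57]),proj(f,[482,129,63])))
A=cv2.imread("pics/scene1.png").astype(float);B=f["frame"][:,:,::-1].astype(float)
for n,w in(("blue",lambda i:i[...,0]-i[...,2]),("red",lambda i:i[...,2]-i[...,0]),("yellow",lambda i:i[...,1]-i[...,0])):
    u,v={"blue":(326,175),"red":(341,166),"yellow":(355,157)}[n]
    for I in(A,B):
        p=w(I)[v-9:v+10,u-2:u+3].mean(1);h=p.max()/2;k=np.where(p>h)[0];a,b=k[0],k[-1]
        print(n,"top",round(v-9+a-(p[a]-h)/(p[a]-p[a-1]),2),"bottom",round(v-9+b+(p[b]-h)/(p[b]-p[b+1]),2))
E
```

```text
pred 6mm: [-0.03112644  1.48344522]
blue top 169.54 bottom 179.34
blue top 171.15 bottom 180.04
red top 161.36 bottom 170.92
red top 161.36 bottom 170.95
yellow top 153.4 bottom 163.15
yellow top 153.4 bottom 163.14
```

The blue key's top edge dropped 1.6 px against 1.5 px predicted for the full 6 mm. Red and yellow have not moved.

```bash
python3 -c "
from workcell import env
print(env.job_done(), env.state()['time_s'])"
```

```text
the job is handed in; nothing more can be done
the job is handed in; nothing more can be done
```

I did the three presses in the order asked, with closed fingers, and handed the job in at about 13 s of robot time. The hand-in gives no verdict.

- **Rocker:** I pressed the white-marked half to its stop (12 N). The pictures show that half low and the other half raised. I judged this by eye and by the force, not by a measured angle.
- **Blue key:** I pressed it to a hard stop (24 N) and it stayed down. Its top edge dropped 1.6 px, against 1.5 px predicted for the full 6 mm. The red and yellow keys did not move.
- **Remote's green button:** I pressed it through its spring to the stop (14.6 N) and let it go. It looks out again, and the button on the remote is within 0.1 px of where it was in both views.
- **Loupe, paperweight and photo frame:** none of my moves went near them. The network positions in the scene view moved by up to 4 px, in line with their scatter elsewhere, and the pictures show the loupe and paperweight undisturbed. I checked the photo frame only by these network positions.

Two checks disagreed slightly. The rocker's stop came at a tip height of about 63 mm, where I expected 67 mm. The two cameras also differ by 3 to 6 mm on the key and button positions, so I aimed between them.

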